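# Set the birdhouse's entry-hole plate to the 32 mm hole

## Robot

A 6-joint arm with a two-finger parallel gripper is mounted at the origin on the work surface. World frame = base frame: x ahead of the robot, y to its left, z up, the work surface at z = 0. Lengths are in mm, angles in rad, forces in N, time in s.
With the tool pointing down it reaches from about 275 to 1000 mm from the base axis. Payload 8.4 kg.
Tool frame: the origin (TCP) lies between the finger pads; the fingertips stand 8 mm ahead of it and the grasp point (between the pads) lies 11 mm behind it (tcp_to_tips is the distance from the TCP to the fingertips, in mm); z points along the fingers, y is the line along which they close (so a half turn about z gives the same grasp; the last joint's range is limited). The gripper opens to 85 mm and grips with 20 to 120 N. Pads are 22 mm wide; open, the fingers measure 114 mm over their backs; the gripper's body (76 mm by 85 mm) begins 54 mm behind the grasp point. The pads swing forward as they close: fully open they stand 13 mm farther back than shut.
Start: joints at [-1.129, 0.353, 1.633, -0, 1.155, -0.002], TCP at [268.358, -564.457, 239.281] pointing down, gripper open.
Joint ranges: [-2.63, 2.63], [-0.92, 2.1], [0.06, 2.66], [-1.3, 4.44], [0, 2.69], [-3.02, 3.02]. Speed limits (rad/s): [2.22, 2.22, 2.79, 3.14, 3.14, 3.14].

## Interface

Orientations are given as [roll, pitch, yaw] about the fixed x, y, z axes, in that order (R = Rz(yaw) Ry(pitch) Rx(roll)).
In Python, from rig import * gives the robot as it stands.
- The arm moves only by the tool step_arm, never from a script. Its argument "motion" is a list of rows, each an object with "claw": the finger opening in mm, from 0 to 85.4; "delta_pos": the shift along the tool's x, y, z in mm, a list of three; "turn": the turn about the tool's z in rad. In form: [{"claw": claw, "delta_pos": [dx, dy, dz], "turn": turn}, ...]. A call has 1 to 8 rows; each row shifts and turns the commanded pose from where the row before left it, along the tool's axes as they then stand; what a row does not reach is not made up. A row lasts 1/12 s, in which the tool goes at most 41.7 mm and 7.16 degrees, less where a joint would pass 70% of its speed; a pose out of reach is approached as far as the arm can. A call is refused whole if a number of a shift passes 41.7 or a number of a turn 0.125, either way. A call with a gripper value outside its range is refused whole. The fingers move at their own pace and stop on an object; "force" is the grip in N (left out, the last holds). Time passes only in rows, so rows that do not move let the fingers close. It gives the time, the measured TCP pose, the force, the opening and the grip force at its end, in the units of the state.
- sense(): the state, without advancing time (a new reading comes with each control period).
- grab_frame(name): name is "scene" or "top" or "wrist"; returns a dict with "img" (400x640x3 uint8, red, green, blue), "vertical_fov" (degrees; the focal length in pixels is half the picture's height over the tangent of half this angle, whatever the lens; pixels are square), "cx", "cy" (the principal point, pixels), "R" (3x3) and "t" (3): a world point X has camera coordinates R X + t. Camera axes: x right, y down, z forward; pixel columns grow to the right and rows downward; lengths in mm; the calibration is good to about 2 mm. A picture is of the moment at which its call begins. There is no depth.
- sign_off(): hands the job in; it is judged then, once.
The state is a dict: "clock": time; "qpos": joint angles; "qvel": joint speeds; "joint_efforts": joint torques, N m; "eef_pos": TCP position; "tcp_rot": TCP orientation; "contact_force": force on the tool from outside, world axes, zero at the start; "wrist_torque": the same for the moment, N m; "opening": opening from 0.0 (shut) to 1.0 (fully open); "grasp_force": force on a finger pad.
Only numpy, scipy, OpenCV 4.12 (cv2) and the standard library are available. Lean on these libraries where they do the work, as an engineer would, in place of code of your own. Each camera call takes 0.05 s, during which the arm holds its last target. There are 200 camera calls.

## Task

The birdhouse lies on its back with its roof off; on its front sits a round cherry plate with three entry holes (25, 32 and 45 mm), turning on a screw over the house's one opening. Push the plate round by its protruding tab, with a fingertip and without gripping the tab, until the middle-sized hole, 32 mm, is centred over the opening at the brass pointer. Don't lift or shove the birdhouse, and leave the other things on the bench where they are.

Things in the scene. Friction and masses are not known exactly. Their poses are not given: they have to be found in the camera images.
- birdhouse: Loose cedar birdhouse, 1.3 kg, lying on its back, roof off. Origin: on the bench straight below the plate's screw; z up, x to the open roof end (sides cut on a slope), -x to the closed floor end. Back board x -165 to 185, y -80 to 80 mm, 16 thick; the level front face is 150 mm up, x -145 to 115, y -80 to 80. A level push of 6 N or more at the plate's height can shift or rock it.
- opening (a point): Centre of the single 50 mm opening in the birdhouse front, in the plane of the front's face (150 mm above the bench), 40 mm from the screw towards the roof end. It is hidden under the plate except where a hole of the plate stands over it.
- pointer (a point): Tip of the flat brass pointer (20 x 14 mm, 3 mm high) fixed on the birdhouse front just outside the plate. It lies on the line from the screw through the opening, 72 mm from the screw, and points at both.
- stop_pin (a point): Top of the brass stop pin, 6 mm thick, that stands 16 mm out of the birdhouse front (top 166 mm above the bench), 77 mm from the screw on the side away from the opening; the tab cannot pass it.
- plate (a joint): Turn of the entry-hole plate on its screw, rad, positive anticlockwise seen from above, -3.03 to 3.03 (tab meets the stop pin). At 0 the tab points to the roof end, over the pointer. Over the opening stands the blank quarter at -2.36, the 25 mm hole at -0.785, the 32 mm hole at +0.785, the 45 mm hole at +2.36. A stiff washer holds it where it is left: it takes 1.5 N at the tab and does not coast.
- screw (a point): The screw on which the plate turns, at the plate's upper face, 161 mm above the bench; its head is 5 mm higher. The plate is a cherry disc 136 mm in diameter and 10 mm thick, level, with a blank quarter and three through holes.
- tab_mid (a point): Centre of the tab: an upright cherry fin on the plate, standing across its rim, 38 mm long radially (46 to 84 mm from the screw), 10 mm thick along the direction of turning, 26 mm high (161 to 187 mm above the bench). This point is 65 mm from the screw, 13 mm above the plate's upper face; x points radially outwards, z up.
- tab: The same tab as a solid; its origin lies on the screw's axis at the plate's upper face (161 mm above the bench), its x axis runs from there along the tab.
- hole_25 (a point): Centre of the plate's 25 mm hole at the upper face, 40 mm from the screw.
- hole_32 (a point): Centre of the plate's 32 mm hole at the upper face, 40 mm from the screw and 45 degrees clockwise of the tab seen from above.
- hole_45 (a point): Centre of the plate's 45 mm hole at the upper face, 40 mm from the screw.
- brad_tin: Bystander: squat green tin of steel brads, open, 80 mm in diameter, 42 mm high, on the bench beside the birdhouse. Origin: centre of its underside.
- bracket_top: Bystander: galvanized corner bracket, two legs 40 x 18 x 2.5 mm, lying edge down on the birdhouse front near the floor end. Origin: middle of the square of its legs, on its underside.
- bracket_bench: Bystander: the other bracket, like the first, on the bench beside the birdhouse.
- crank_drill: Bystander: brass-geared hand drill 315 mm long and 77 mm high, lying on the bench along its x axis. Origin: on its underside.
- tack_hammer: Bystander: small hammer, 250 mm long, lying on the bench.
- glue_bottle: Bystander: wood glue bottle, 58 mm in diameter and 170 mm high, standing on the bench. Origin: centre of its underside.
- sanding_block: Bystander: cork sanding block 110 x 65 x 32 mm on the bench. Origin: centre of its underside.

How it is judged:
By the outcome, as a careful person would: the job done as asked, in the order asked, and still so for the second after the job is handed in, with the robot touching nothing.
It also fails if it takes over 45 s, if anything falls off the work surface, if the arm or the gripper's body presses on something with over 40 N, if the wrist force passes 120 N, or if a joint passes its speed limit or range.

## Working session

There is one attempt and no reset: what is moved stays moved. The work goes in short steps, Python scripts to look and compute and a tool call to move; the robot and the scene stay as the last step left them, time stands still between calls to the robot, and variables do not carry over. Pictures are saved under pics/ and viewed, at most 10 in all, crops included, and the job is handed in when it is done.

Besides the shell and the picture viewer there is one more tool, called after "Call:" by a JSON object that holds its "method" and its "body". step_arm: Moves the arm, as the interface text tells. Its arguments: {"type":"object","properties":{"motion":{"type":"array","items":{"type":"object","properties":{"claw":{"type":"number"},"delta_pos":{"type":"array","items":{"type":"number"}},"turn":{"type":"number"}}}},"force":{"type":"number"}},"required":["motion"]}

```bash
mkdir -p pics; python3 - <<'E'
from rig import *
import cv2
for n in ["scene","top"]:
    f=grab_frame(n); cv2.imwrite(f"pics/{n}0.png",f["img"][:,:,::-1]); print(n,f["vertical_fov"],f["cx"],f["cy"],f["R"],f["t"])
s=sense();print(s)
E
```

```text
scene 53.68023408607957 326.83182398239654 205.10867546791818 [[ 0.60491132  0.79598228  0.02223751]
 [ 0.4489642  -0.31786254 -0.83510152]
 [-0.65765754  0.51514621 -0.5496462 ]] [-304.44497605 -116.91772852 1550.47697013]
top 48.706918908537716 322.4984551117068 192.99024251329394 [[ 0.03033388 -0.99947529  0.0113578 ]
 [-0.99646066 -0.03112971 -0.07808392]
 [ 0.07839652 -0.00894902 -0.99688209]] [ -37.95300939  497.49589022 1292.34379575]
{'clock': 0.1, 'qpos': array([-1.12935938e+00,  3.53606189e-01,  1.63405886e+00,  6.99833927e-07,
        1.15519185e+00, -2.40522830e-03]), 'qvel': array([ 0.00183774, -0.00130407, -0.00346071, -0.00128208,  0.00126836,
        0.00105345]), 'joint_efforts': array([ 3.27867256e-04, -6.06358767e+01, -3.42817640e+01,  1.23998944e-07,
        3.80204961e-03, -1.53512394e-05]), 'eef_pos': array([ 268.20245641, -564.06821619,  238.62008028]), 'tcp_rot': array([-3.14032841e+00, -3.68069341e-06,  4.43841890e-01]), 'contact_force': array([ 0.45140753,  0.6613475 , -0.51644733]), 'wrist_torque': array([-0.03233672, -0.01676305,  0.01544079]), 'grasp_force': 0.0, 'opening': 0.9939749117179763}
```

View pics/top0.png

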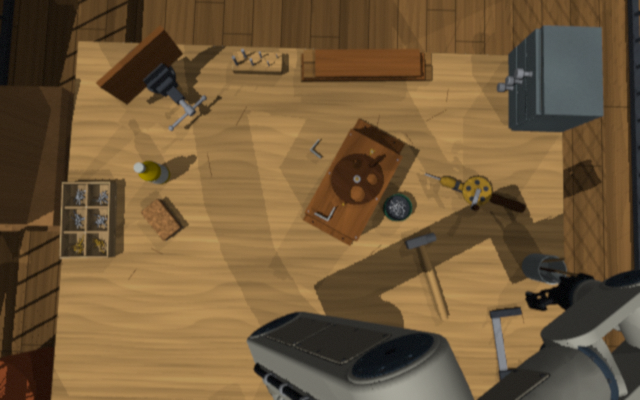

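View pics/scene0.png

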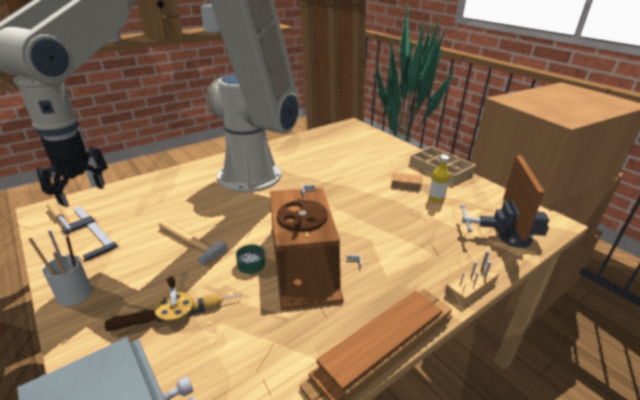

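The top view shows the house at about (355,180), with the plate centred at about (357,178) and the screw there. The tab is near (378,158), the roof end is up-right, and the bracket on the front is at (325,213). I'll enlarge that area.

```bash
cat > h.py <<'E'
import numpy as np, cv2
from rig import *
def ray(f,u,v,z):
    F=f["img"].shape[0]/2/np.tan(np.radians(f["vertical_fov"])/2)
    R=np.array(f["R"]);c=-R.T@np.array(f["t"]);d=R.T@np.array([(u-f["cx"])/F,(v-f["cy"])/F,1])
    return c+d*(z-c[2])/d[2]
def proj(f,X):
    F=f["img"].shape[0]/2/np.tan(np.radians(f["vertical_fov"])/2)
    p=np.array(f["R"])@np.array(X)+f["t"]; return np.array([f["cx"],f["cy"]])+F*p[:2]/p[2]
E
python3 - <<'E'
from h import *
f=grab_frame("top"); g=grab_frame("scene")
a=cv2.resize(f["img"][110:250,290:420],None,fx=4.2,fy=4.2,interpolation=cv2.INTER_CUBIC)
b=cv2.resize(g["img"][175:250,260:350],None,fx=4,fy=4,interpolation=cv2.INTER_CUBIC)
c=np.zeros((max(a.shape[0],b.shape[0]),a.shape[1]+b.shape[1],3),np.uint8)
c[:a.shape[0],:a.shape[1]]=a;c[:b.shape[0],a.shape[1]:]=b
c=c[:600,:800]
cv2.imwrite("pics/z.png",cv2.convertScaleAbs(c,alpha=1.6)[:,:,::-1]);print(c.shape,a.shape)
print(ray(f,357,178,161),ray(g,302,214,161))
E
```

```text
(588, 800, 3) (588, 546, 3)
[ 530.12401914 -111.80477404  161.        ] [ 534.06075823 -111.03972791  161.        ]
```

View pics/z.png

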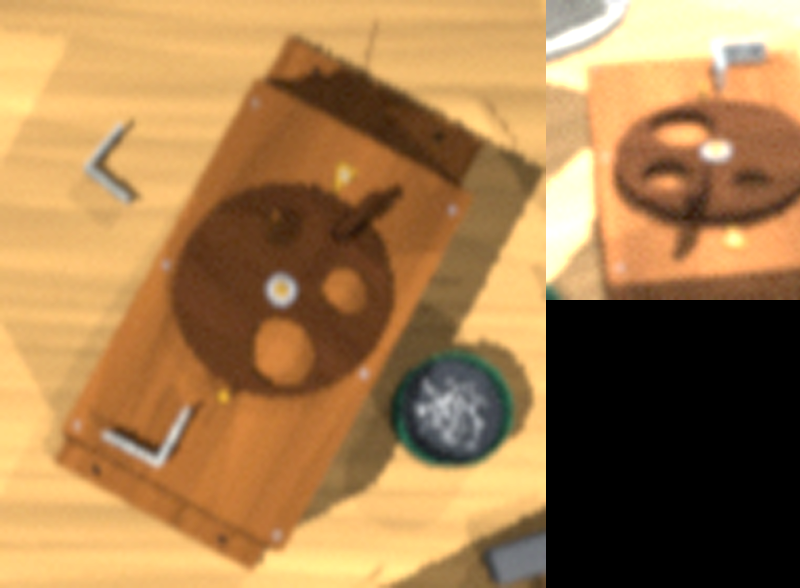

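The enlarged top crop (4.2x, offset 290,110) shows the screw at (282,289), the pointer tip near (343,184), and the stop pin at (223,396). The tab runs from (343,235) to (398,190), just clockwise of the pointer. The 32 mm hole is at (345,290), the 45 mm hole at (284,350) and the 25 mm hole at (280,222). So the tab needs an anticlockwise push of about 65°, from its clockwise side.

```bash
python3 - <<'E'
from h import *
f=grab_frame("top"); g=grab_frame("scene")
T=lambda u,v,z: ray(f,290+u/4.2-.4,110+v/4.2-.4,z)
S=lambda u,v,z: ray(g,260+(u-546)/4-.4,175+v/4-.4,z)
s=T(282,289,166); s2=S(716,150,166); print("screw",s,s2)
def pol(n,p,c): d=p-c; print(n,p.round(1),np.hypot(*d[:2]).round(1),np.degrees(np.arctan2(d[1],d[0])).round(1))
pol("ptr",T(344,178,153),s);pol("pin",T(223,396,166),s);pol("h32",T(345,290,156),s);pol("h45",T(284,350,156),s);pol("h25",T(280,222,156),s)
pol("tab in",T(341,237,187),s);pol("tab out",T(399,190,187),s)
pol("ptrS",S(735,239,153),s2);pol("taboutS",S(682,252,174),s2)
e=T(268,82,150)-T(70,430,150);print("edge",np.linalg.norm(e),np.degrees(np.arctan2(e[1],e[0])))
e=T(465,197,150)-T(275,540,150);print("edge",np.linalg.norm(e),np.degrees(np.arctan2(e[1],e[0])))
E
```

```text
screw [ 528.43613816 -110.71783737  166.        ] [ 532.87735656 -109.83896775  166.        ]
ptr [ 602.6 -149.8  153. ] 83.9 -27.8
pin [459.8 -75.3 166. ] 77.2 152.7
h32 [ 530.2 -151.7  156. ] 41.0 -87.5
h45 [ 490.7 -113.8  156. ] 37.8 -175.3
h25 [ 572.5 -109.3  156. ] 44.1 1.9
tab in [ 559.6 -144.7  187. ] 46.1 -47.5
tab out [ 590.2 -180.2  187. ] 93.0 -48.4
ptrS [ 605.8 -145.3  153. ] 81.1 -25.9
taboutS [ 620.3 -193.8  174. ] 121.2 -43.9
edge 257.633134698306 -27.768929903003404
edge 251.4225712037702 -27.64181857990055
```

Call:
{"method": "step_arm", "body": {"motion": [{"claw": 0,"delta_pos": [33.5,-18.6,0],"turn": 0},{"claw": 0,"delta_pos": [33.5,-18.6,0],"turn": 0},{"claw": 0,"delta_pos": [33.5,-18.6,0],"turn": 0},{"claw": 0,"delta_pos": [33.5,-18.6,0],"turn": 0},{"claw": 0,"delta_pos": [33.5,-18.6,0],"turn": 0},{"claw": 0,"delta_pos": [33.5,-18.6,0],"turn": 0},{"claw": 0,"delta_pos": [33.5,-18.6,0],"turn": 0},{"claw": 0,"delta_pos": [33.5,-18.6,0],"turn": 0}]}}

```text
clock: 0.97
eef_pos: [447.3, -313.4, 239.4]
tcp_rot: [3.141, -0.0, 0.444]
contact_force: [0.5, 0.6, 0.5]
opening: 0.0
grasp_force: 0.0
```

Call:
{"method": "step_arm", "body": {"motion": [{"claw": 0,"delta_pos": [33.5,-18.6,0],"turn": 0},{"claw": 0,"delta_pos": [33.5,-18.6,0],"turn": 0},{"claw": 0,"delta_pos": [33.5,-18.6,0],"turn": 0},{"claw": 0,"delta_pos": [33.5,-18.6,0],"turn": 0},{"claw": 0,"delta_pos": [0,0,0],"turn": -0.1},{"claw": 0,"delta_pos": [0,0,0],"turn": -0.1},{"claw": 0,"delta_pos": [0,0,0],"turn": -0.1},{"claw": 0,"delta_pos": [0,0,0],"turn": 0}]}}

```text
clock: 1.63
eef_pos: [535.7, -189.9, 239.2]
tcp_rot: [-3.141, 0.0, 0.749]
contact_force: [-0.5, -0.1, 0.3]
opening: 0.001
grasp_force: 0.0
```

```bash
python3 - <<'E'
from h import *
f=grab_frame("wrist"); s=sense(); print(s["eef_pos"],s["tcp_rot"],s["clock"],s["contact_force"],s["opening"])
cv2.imwrite("pics/w1.png",f["img"][:,:,::-1])
for p in [(530.5,-110.5,166),(594,-144,153),tuple(s["eef_pos"]+[0,0,-8])]: print(proj(f,p))
E
```

```text
[ 535.6328442  -190.08749782  239.22951394] [-3.14152801e+00  3.35982589e-05  7.42543047e-01] 1.6833 [ 0.50781981 -0.39565048 -0.27225597] 0.0039677730561270465
[224.36862087 145.12659479]
[322.41135318 109.10792873]
[313.59928212 256.28441485]
```

View pics/w1.png

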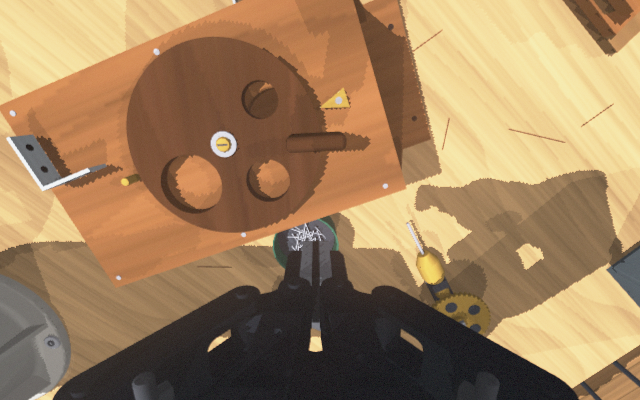

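The wrist view puts the screw at (224,145) and the pointer tip at (322,108), both within 1 px of my predictions. The tab top runs from about (288,143) to (345,142), and the fingertips are clear of the plate at (315,256).

```bash
python3 - <<'E'
from h import *
f=grab_frame("wrist")
s=ray(f,224,145,166)
def pol(n,p): d=p-s; print(n,p.round(1),np.hypot(*d[:2]).round(1),np.degrees(np.arctan2(d[1],d[0])).round(1))
print(s)
pol("ptr",ray(f,322,108,153));pol("pin",ray(f,124,182,166));pol("tin",ray(f,290,143,187));pol("tout",ray(f,345,142,187))
pol("h32",ray(f,269,180,161));pol("h45",ray(f,191.5,184,161));pol("h25",ray(f,260,99,161))
E
```

```text
[ 530.8157067  -110.46171905  166.        ]
ptr [ 594.6 -143.9  153. ] 72.0 -27.7
pin [461.4 -73.8 166. ] 78.5 152.1
tin [ 565.7 -142.7  187. ] 47.5 -42.8
tout [ 589.1 -167.3  187. ] 81.5 -44.3
h32 [ 531.3 -149.5  161. ] 39.1 -89.3
h45 [ 490.5 -109.5  161. ] 40.3 178.6
h25 [ 570.4 -108.9  161. ] 39.6 2.2
```

Call:
{"method": "step_arm", "body": {"motion": [{"claw": 0,"delta_pos": [0,0,0],"turn": -0.06},{"claw": 0,"delta_pos": [17.8,1.2,0],"turn": 0},{"claw": 0,"delta_pos": [0,0,20],"turn": 0},{"claw": 0,"delta_pos": [0,0,20],"turn": 0},{"claw": 0,"delta_pos": [0,0,15],"turn": 0},{"claw": 0,"delta_pos": [0,0,6],"turn": 0},{"claw": 0,"delta_pos": [0,0,0],"turn": 0}]}}

```text
clock: 2.32
eef_pos: [547.8, -178.2, 176.9]
tcp_rot: [-3.139, 0.001, 0.801]
contact_force: [-0.5, -0.5, 0.4]
opening: -0.001
grasp_force: 0.0
```

```bash
python3 - <<'E'
from h import *
s=sense(); p=s["eef_pos"];print(p,s["tcp_rot"],s["contact_force"])
a=np.radians(-43.7);d=p[:2]-[530.8,-110.5];print("r,t",d@[np.cos(a),np.sin(a)],d@[-np.sin(a),np.cos(a)])
f=grab_frame("wrist");cv2.imwrite("pics/w2.png",f["img"][:,:,::-1])
E
```

```text
[ 547.79314079 -178.20685311  176.89362389] [-3.13910962e+00  1.20579630e-03  8.01283453e-01] [-0.51832201 -0.46357349  0.35539157]
r,t 59.0629564220675 -37.20956827546763
```

View pics/w2.png

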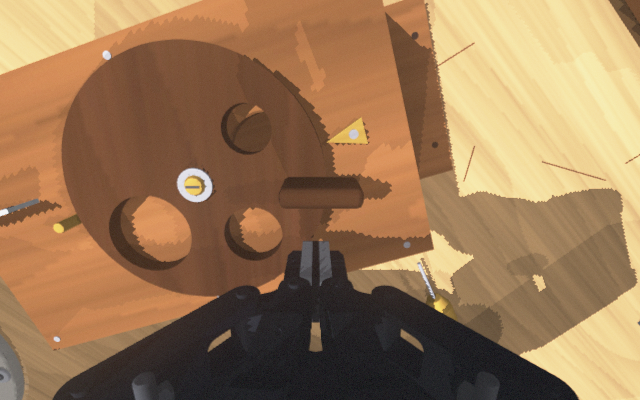

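The fingertips, at about (315,245), are beside the tab (280–365, 193) with a gap and clear of the plate and holes. I'll close the gap and start the arc.

Call:
{"method": "step_arm", "body": {"motion": [{"claw": 0,"delta_pos": [8.5,4.5,0],"turn": 0},{"claw": 0,"delta_pos": [8.5,4.5,0],"turn": 0},{"claw": 0,"delta_pos": [2,0,0],"turn": 0},{"claw": 0,"delta_pos": [2,0,0],"turn": 0},{"claw": 0,"delta_pos": [0,0,0],"turn": 0}]}}

```text
clock: 2.78
eef_pos: [570.5, -169.1, 178.7]
tcp_rot: [3.141, -0.0, 0.804]
contact_force: [-0.3, 0.1, -0.4]
opening: 0.0
grasp_force: 0.0
```

Call:
{"method": "step_arm", "body": {"motion": [{"claw": 0,"delta_pos": [3.4,0.7,0],"turn": -0.05},{"claw": 0,"delta_pos": [3.4,0.7,0],"turn": -0.05},{"claw": 0,"delta_pos": [3.4,0.7,0],"turn": -0.05},{"claw": 0,"delta_pos": [3.4,0.7,0],"turn": -0.05}]}}

```text
clock: 3.12
eef_pos: [580.5, -160.8, 178.4]
tcp_rot: [-3.142, 0.0, 1.006]
contact_force: [-0.5, -1.3, 0.0]
opening: 0.002
grasp_force: 0.6
```

```bash
cat > m.py <<'E'
from h import *
import sys
s=sense(); p=s["eef_pos"];print(p,s["tcp_rot"],s["contact_force"],s["clock"])
a=s["tcp_rot"][2]-np.pi/2;d=p[:2]-[530.8,-110.5];print("ang",np.degrees(a),"r,t",d@[np.cos(a),np.sin(a)],d@[-np.sin(a),np.cos(a)])
f=grab_frame("wrist");cv2.imwrite(f"pics/{sys.argv[1]}.png",f["img"][:,:,::-1])
print(proj(f,(530.8,-110.5,166)),proj(f,(594.6,-143.9,153)))
E
python3 m.py w3
```

```text
[ 580.53737191 -160.79595611  178.43652935] [-3.14156812e+00  2.97302497e-04  1.00613480e+00] [-0.47189518 -1.34265849  0.02720976] 3.1167
ang -32.352722191433 r,t 68.93149918592151 -15.872548162524213
[183.50199545 224.60071057] [318.69627598 206.12707358]
```

View pics/w3.png

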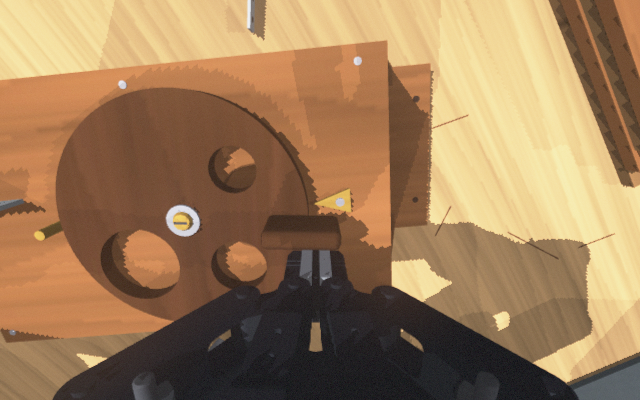

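The finger is against the tab at (300,235), with the force around 1.4 N. The pointer tip (318,204) is where I predicted, so the house hasn't moved. Continuing.

Call:
{"method": "step_arm", "body": {"motion": [{"claw": 0,"delta_pos": [3.4,0.7,0],"turn": -0.05},{"claw": 0,"delta_pos": [3.4,0.7,0],"turn": -0.05},{"claw": 0,"delta_pos": [3.4,0.7,0],"turn": -0.05},{"claw": 0,"delta_pos": [3.4,0.7,0],"turn": -0.05},{"claw": 0,"delta_pos": [3.4,0.7,0],"turn": -0.05},{"claw": 0,"delta_pos": [3.4,0.7,0],"turn": -0.05},{"claw": 0,"delta_pos": [3.4,0.7,0],"turn": -0.05},{"claw": 0,"delta_pos": [3.4,0.7,0],"turn": -0.05}]}}

```text
clock: 3.83
eef_pos: [596.3, -138.0, 178.4]
tcp_rot: [3.141, 0.0, 1.405]
contact_force: [1.8, -1.3, -0.3]
opening: 0.002
grasp_force: 0.7
```

Call:
{"method": "step_arm", "body": {"motion": [{"claw": 0,"delta_pos": [3.4,0.7,0],"turn": -0.05},{"claw": 0,"delta_pos": [3.4,0.7,0],"turn": -0.05},{"claw": 0,"delta_pos": [3.4,0.7,0],"turn": -0.05},{"claw": 0,"delta_pos": [3.4,0.7,0],"turn": -0.05},{"claw": 0,"delta_pos": [3.4,0.7,0],"turn": -0.05},{"claw": 0,"delta_pos": [3.4,0.7,0],"turn": -0.05},{"claw": 0,"delta_pos": [3.4,0.7,0],"turn": -0.05},{"claw": 0,"delta_pos": [0,0,0],"turn": 0}]}}

```text
clock: 4.5
eef_pos: [601.5, -113.9, 178.5]
tcp_rot: [3.141, -0.0, 1.755]
contact_force: [0.4, 0.3, -0.7]
opening: 0.0
grasp_force: 0.0
```

```bash
python3 m.py w4
```

```text
[ 601.46749809 -113.9481564   178.46104455] [ 3.14120265e+00 -1.80233967e-05  1.75513527e+00] [ 0.41022655  0.31376243 -0.67780654] 4.5
ang 10.561843218706406 r,t 68.83818786289129 -16.342856582983895
[184.68826576 222.95423045] [294.87173131 282.19194602]
```

View pics/w4.png

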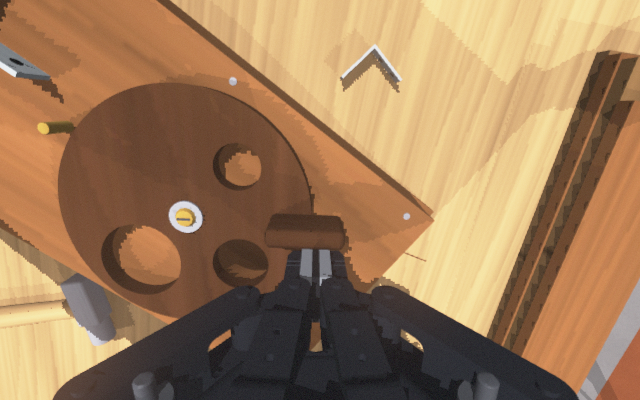

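In this view the screw is at (185,217) against a predicted (185,223), the tab top is at 270–342 × 215–247, the 32 mm hole is at (241,263), and the pin is at (43,128). I'll check the plate angle and whether the house has moved.

```bash
python3 - <<'E'
from h import *
f=grab_frame("wrist")
s=ray(f,185,217,166);print(s)
def pol(n,p): d=p-s; print(n,p.round(1),np.hypot(*d[:2]).round(1),np.degrees(np.arctan2(d[1],d[0])).round(1))
pol("pin",ray(f,43,128,166));pol("h32",ray(f,241,262.5,161));pol("h25",ray(f,238,167,161));pol("h45",ray(f,143,258.5,161))
e=ray(f,432,213,150)-ray(f,165,0,150);print(np.degrees(np.arctan2(e[1],e[0])))
e=ray(f,340,215,187)-ray(f,270,215,187);print("tab",np.degrees(np.arctan2(e[1],e[0])))
f=grab_frame("top");t=f["img"];o=cv2.imread("pics/top0.png")[:,:,::-1]
# house drift: match the floor-end part of the house and bystander bracket between start and now
for n,(x0,y0,x1,y1) in dict(floorend=(303,195,350,243),tin=(382,192,412,222),bench=(225,45,290,80)).items():
    r=cv2.matchTemplate(cv2.resize(t[y0-6:y1+6,x0-6:x1+6],None,fx=4,fy=4,interpolation=2),cv2.resize(np.ascontiguousarray(o[y0:y1,x0:x1]),None,fx=4,fy=4,interpolation=2),cv2.TM_CCOEFF_NORMED)
    _,m,_,l=cv2.minMaxLoc(r);print(n,m,np.array(l)/4-6)
E
```

```text
[ 530.6188903  -107.01827655  166.        ]
pin [461.3 -73.4 166. ] 77.0 154.1
h32 [ 561.6 -131.5  161. ] 39.5 -38.4
h25 [554.1 -76.6 161. ] 38.4 52.3
h45 [ 506.5 -139.1  161. ] 40.1 -127.0
-27.21600173953296
tab 10.422389505957982
floorend 0.3379508852958679 [-2.25 -0.75]
tin 0.1992758959531784 [ 5.5 -6. ]
bench 0.8831127285957336 [0. 0.]
```

Call:
{"method": "step_arm", "body": {"motion": [{"claw": 0,"delta_pos": [3.4,0.7,0],"turn": -0.05},{"claw": 0,"delta_pos": [3.4,0.7,0],"turn": -0.05},{"claw": 0,"delta_pos": [0,0,0],"turn": 0},{"claw": 0,"delta_pos": [-15,0,0],"turn": 0},{"claw": 0,"delta_pos": [-15,0,0],"turn": 0},{"claw": 0,"delta_pos": [-10,0,-25],"turn": 0},{"claw": 0,"delta_pos": [-10,0,-35],"turn": 0},{"claw": 0,"delta_pos": [0,0,0],"turn": 0}]}}

```text
clock: 5.32
eef_pos: [618.9, -159.3, 244.5]
tcp_rot: [3.134, 0.005, 1.85]
contact_force: [1.7, -0.2, 1.3]
opening: 0.0
grasp_force: 0.0
```

```bash
python3 m.py w5
```

```text
[ 618.93925125 -159.33391165  244.54654275] [3.13408335 0.00539636 1.85034423] [ 1.68357641 -0.19200789  1.28553451] 5.3167
ang 16.01691516975292 r,t 71.24340187861563 -71.25767485515141
[209.68493412 111.43847369] [289.45060955 177.80466063]
```

View pics/w5.png

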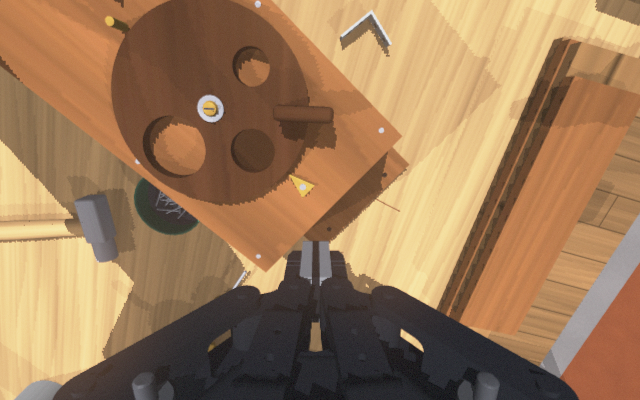

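The arm is clear, and this view shows the screw at (210,108), pointer tip at (290,175), pin at (110,21), 32 mm hole at (253,150), 25 mm hole at (251,66), 45 mm hole at (175,146), and tab top from (275,112) to (332,114).

```bash
python3 - <<'E'
from h import *
f=grab_frame("wrist")
s=ray(f,210,108,166);print(s, sense()["tcp_rot"])
def pol(n,p,off=0): d=p-s; print(n,p.round(1),np.hypot(*d[:2]).round(1),np.degrees(np.arctan2(d[1],d[0])).round(1)+off)
P=ray(f,290,175,153);Q=ray(f,110,21,166)
pol("ptr",P);pol("pin",Q,-180);e=P-Q;print("axis",np.degrees(np.arctan2(e[1],e[0])),np.hypot(*e[:2]))
g=cv2.cvtColor(f["img"],cv2.COLOR_RGB2HSV)[:,:,2];print(g[150,253],g[130,235],g[66,251],g[146,175])
pol("h32",ray(f,253,150,161),45);pol("h25",ray(f,251,66.5,161),-45);pol("h45",ray(f,174.5,145,161),135)
pol("tin",ray(f,275,112,187));pol("tout",ray(f,332,114,187))
v=cv2.resize(f["img"][0:220,90:350],None,fx=2.7,fy=2.7,interpolation=cv2.INTER_CUBIC);cv2.imwrite("pics/w5z.png",v[:,:,::-1])
E
```

```text
[ 530.102851   -106.93356071  166.        ] [3.13885036e+00 1.83322028e-03 1.85086954e+00]
ptr [ 593.2 -140.   153. ] 71.2 -27.6
pin [461.9 -73.  166. ] 76.2 -26.400000000000006
axis -27.005960746853535 147.40763628529467
89 112 160 187
h32 [ 563.2 -127.5  161. ] 38.9 13.100000000000001
h25 [550.  -73.9 161. ] 38.5 13.899999999999999
h45 [ 508.6 -139.5  161. ] 39.0 11.599999999999994
tin [575.  -96.2 187. ] 46.2 13.5
tout [608.7 -87.7 187. ] 80.9 13.8
```

View pics/w5z.png

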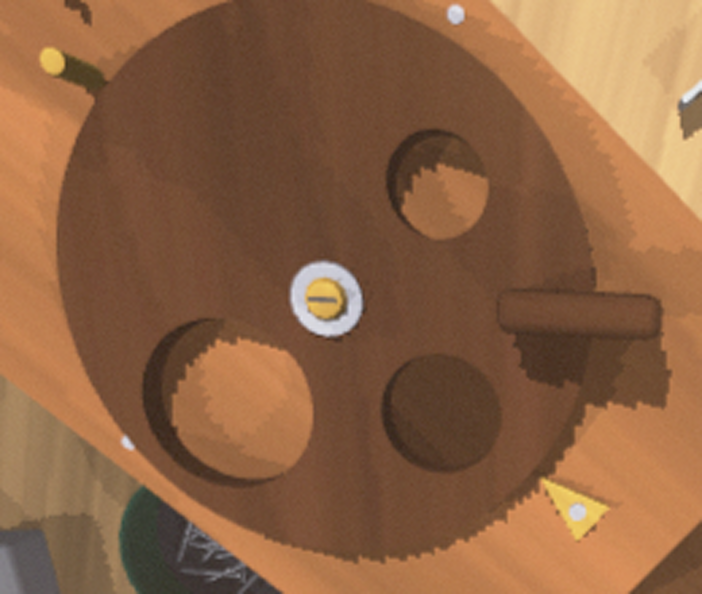

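The 32 mm hole, at (441,413) in the crop, is about 4.5° short of the screw–pointer line. I'll read the settled pose and work out the last push.

```bash
python3 - <<'E'
from h import *
s=sense();p=s["eef_pos"];print(p,s["tcp_rot"],s["qvel"].round(3))
a=s["tcp_rot"][2]-np.pi/2
for c in ([530.8,-110.5],[530.3,-108.7]):
    d=p[:2]-c;print("ang",np.degrees(a),"r,t",d@[np.cos(a),np.sin(a)],d@[-np.sin(a),np.cos(a)])
E
```

```text
[ 616.43373384 -157.40903626  239.80523708] [3.13885036e+00 1.83322028e-03 1.85086954e+00] [ 0.013  0.022  0.054  0.004 -0.009  0.001]
ang 16.04701326200444 r,t 69.33015482820348 -68.75262675649593
ang 16.04701326200444 r,t 69.31310560582236 -70.62070312645947
```

Call:
{"method": "step_arm", "body": {"motion": [{"claw": 0,"delta_pos": [10,0,35],"turn": 0},{"claw": 0,"delta_pos": [10,0,25],"turn": 0},{"claw": 0,"delta_pos": [15,0,0],"turn": 0},{"claw": 0,"delta_pos": [10,0,0],"turn": 0},{"claw": 0,"delta_pos": [5,0,0],"turn": 0},{"claw": 0,"delta_pos": [2.7,0.6,0],"turn": -0.04},{"claw": 0,"delta_pos": [2.5,0.5,0],"turn": -0.037},{"claw": 0,"delta_pos": [0,0,0],"turn": 0}]}}

```text
clock: 6.08
eef_pos: [601.9, -101.7, 180.1]
tcp_rot: [3.139, 0.001, 1.933]
contact_force: [-0.3, -0.1, 0.2]
opening: 0.002
grasp_force: 0.0
```

Call:
{"method": "step_arm", "body": {"motion": [{"claw": 0,"delta_pos": [0,0,0],"turn": 0},{"claw": 0,"delta_pos": [-15,0,0],"turn": 0},{"claw": 0,"delta_pos": [-15,0,0],"turn": 0},{"claw": 0,"delta_pos": [-10,0,-25],"turn": 0},{"claw": 0,"delta_pos": [-10,0,-35],"turn": 0},{"claw": 0,"delta_pos": [0,0,0],"turn": 0},{"claw": 0,"delta_pos": [0,0,0],"turn": 0},{"claw": 0,"delta_pos": [0,0,0],"turn": 0}]}}

```text
clock: 6.75
eef_pos: [618.7, -150.0, 238.3]
tcp_rot: [3.141, 0.0, 1.929]
contact_force: [-0.0, -0.5, -1.3]
opening: 0.003
grasp_force: 0.0
```

```bash
python3 - <<'E'
from h import *
f=grab_frame("wrist");s=sense();print(s["eef_pos"],s["tcp_rot"],s["clock"])
print(proj(f,(530.2,-107.2,166)))
v=cv2.resize(f["img"][0:220,90:350],None,fx=2.7,fy=2.7,interpolation=cv2.INTER_CUBIC);cv2.imwrite("pics/w6z.png",v[:,:,::-1])
E
```

```text
[ 618.14392537 -149.54059426  237.58824591] [-3.14076561e+00 -4.75776003e-04  1.92984571e+00] 6.8
[213.20138544 112.39654936]
```

View pics/w6z.png

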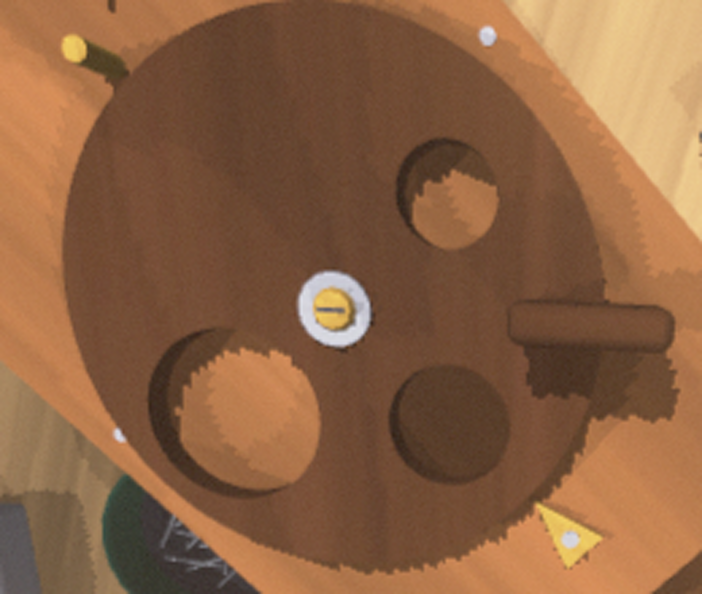

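In this view the screw is at (333,310), the 32 mm hole at (450,424), the pointer tip at (536,502) and its nail at (570,540), and the pin at (74,48). The hole now lies close to the screw–pointer line.

```bash
python3 - <<'E'
from h import *
f=grab_frame("wrist")
r=lambda u,v,z: ray(f,90+u/2.7-.3,v/2.7-.3,z)
s=r(333,310,166);print(s)
an=lambda p,q=s:np.degrees(np.arctan2(*(p-q)[1::-1])).round(2)
P=r(536,502,153);Q=r(74,48,166)
print("axis ptr",an(P),"nail",an(r(570,540,153)),"pin",an(Q)-180,"both",an(P,Q))
# edges of house at z150 and nails along the sides
print("sidenails normal",an(r(488,36,150),r(121,434,150))-90)
print("h32",an(r(450,424,161)),"h25+",an(r(447.5,194,161))-90,"h45",an(r(235,412,161))+90, "tab-45",an(r(673,327,187),r(509,321,187))-45,an(r(590,324,187))-45)
# hole centers by dark contour fit
img=cv2.resize(f["img"][0:220,90:350],None,fx=2.7,fy=2.7,interpolation=2)
g=cv2.GaussianBlur(img[350:500,375:525],(5,5),0)
_,m=cv2.threshold(g[:,:,0],0,255,cv2.THRESH_BINARY_INV+cv2.THRESH_OTSU)
c=max(cv2.findContours(m,0,2)[0],key=cv2.contourArea);e=cv2.fitEllipse(c);x,y=e[0];print(e,an(r(x+375,y+350,161)))
E
```

```text
[ 529.98035705 -107.99881566  166.        ]
axis ptr -27.2 nail -27.58 pin -26.650000000000006 both -26.91
sidenails normal -27.060000000000002
h32 -27.35 h25+ -26.42 h45 -28.61 tab-45 -26.42 -26.54
((74.26923370361328, 77.19422912597656), (116.85932159423828, 124.46768951416016), 131.23248291015625) -28.43
```

The plate averages about −27.3° and the house axis about −27.1°, so the hole is within roughly 0.5 mm of centre. I'll back the arm away and check with the top camera that the house hasn't moved.

Call:
{"method": "step_arm", "body": {"motion": [{"claw": 0,"delta_pos": [0,0,-35],"turn": 0},{"claw": 0,"delta_pos": [-20,-32,0],"turn": 0},{"claw": 0,"delta_pos": [-20,-32,0],"turn": 0},{"claw": 0,"delta_pos": [-20,-32,0],"turn": 0},{"claw": 0,"delta_pos": [-20,-32,0],"turn": 0},{"claw": 0,"delta_pos": [-20,-32,0],"turn": 0},{"claw": 0,"delta_pos": [-20,-32,0],"turn": 0},{"claw": 0,"delta_pos": [-20,-32,0],"turn": 0}]}}

```text
clock: 7.52
eef_pos: [456.5, -359.6, 272.3]
tcp_rot: [-3.141, -0.001, 1.931]
contact_force: [0.8, -0.9, 0.1]
opening: -0.0
grasp_force: 0.0
```

Call:
{"method": "step_arm", "body": {"motion": [{"claw": 0,"delta_pos": [-20,-32,0],"turn": 0},{"claw": 0,"delta_pos": [-20,-32,0],"turn": 0},{"claw": 0,"delta_pos": [-20,-32,0],"turn": 0},{"claw": 0,"delta_pos": [-20,-32,0],"turn": 0},{"claw": 0,"delta_pos": [-20,-32,0],"turn": 0},{"claw": 0,"delta_pos": [0,0,0],"turn": 0},{"claw": 0,"delta_pos": [0,0,0],"turn": 0},{"claw": 0,"delta_pos": [0,0,0],"turn": 0}]}}

```text
clock: 8.18
eef_pos: [343.5, -508.1, 272.3]
tcp_rot: [3.142, -0.002, 1.93]
contact_force: [0.5, -0.1, 0.7]
opening: -0.002
grasp_force: 0.0
```

```bash
python3 - <<'E'
from h import *
f=grab_frame("top");t=f["img"];o=cv2.imread("pics/top0.png")[:,:,::-1]
for n,(x0,y0,x1,y1) in dict(floorend=(303,195,350,243),roofend=(345,118,410,150),screw=(348,170,366,187),tin=(382,192,412,222),benchbr=(305,132,328,163),hammer=(400,230,450,320)).items():
    r=cv2.matchTemplate(cv2.resize(t[y0-6:y1+6,x0-6:x1+6],None,fx=4,fy=4,interpolation=2),cv2.resize(np.ascontiguousarray(o[y0:y1,x0:x1]),None,fx=4,fy=4,interpolation=2),cv2.TM_CCOEFF_NORMED)
    _,m,_,l=cv2.minMaxLoc(r);print(n,round(m,2),np.array(l)/4-6)
# blue-ish measurement of plate: print dark hole/bright hole centroids around the screw
cv2.imwrite("pics/top1.png",t[:,:,::-1]);s=sense();print(s["eef_pos"],s["clock"],s["contact_force"])
c=(529.5,-110.5)
for n,R,z in(("hole ring r40",40,156),("tab r65",65,187)):
    a=np.arange(-180,180,6);v=[int(t[int(round(q[1])),int(round(q[0]))].sum()) for q in [proj(f,(c[0]+R*np.cos(np.radians(k)),c[1]+R*np.sin(np.radians(k)),z)) for k in a]]
    print(n,list(zip(a.tolist(),v)))
E
```

```text
floorend 1.0 [0. 0.]
roofend 0.98 [0. 0.]
screw 0.9 [-0.25  0.  ]
tin 1.0 [0. 0.]
benchbr 1.0 [0. 0.]
hammer 0.95 [-1.25 -3.75]
[ 344.06199563 -507.71566207  272.54552001] 8.2333 [-0.65664338  0.10103984  0.33028798]
hole ring r40 [(-180, 123), (-174, 128), (-168, 126), (-162, 124), (-156, 130), (-150, 107), (-144, 133), (-138, 218), (-132, 231), (-126, 228), (-120, 227), (-114, 221), (-108, 224), (-102, 214), (-96, 206), (-90, 192), (-84, 127), (-78, 120), (-72, 114), (-66, 105), (-60, 114), (-54, 113), (-48, 95), (-42, 85), (-36, 91), (-30, 83), (-24, 84), (-18, 81), (-12, 85), (-6, 100), (0, 114), (6, 112), (12, 122), (18, 121), (24, 115), (30, 107), (36, 105), (42, 107), (48, 162), (54, 203), (60, 188), (66, 195), (72, 177), (78, 109), (84, 105), (90, 119), (96, 126), (102, 121), (108, 117), (114, 115), (120, 116), (126, 112), (132, 112), (138, 114), (144, 101), (150, 110), (156, 123), (162, 117), (168, 120), (174, 127)]
tab r65 [(-180, 117), (-174, 114), (-168, 125), (-162, 123), (-156, 125), (-150, 126), (-144, 131), (-138, 128), (-132, 132), (-126, 121), (-120, 124), (-114, 124), (-108, 127), (-102, 120), (-96, 113), (-90, 113), (-84, 124), (-78, 137), (-72, 127), (-66, 113), (-60, 142), (-54, 189), (-48, 152), (-42, 171), (-36, 154), (-30, 199), (-24, 184), (-18, 187), (-12, 191), (-6, 161), (0, 147), (6, 80), (12, 65), (18, 110), (24, 99), (30, 151), (36, 138), (42, 157), (48, 163), (54, 145), (60, 156), (66, 139), (72, 132), (78, 124), (84, 117), (90, 123), (96, 117), (102, 118), (108, 119), (114, 118), (120, 119), (126, 106), (132, 104), (138, 113), (144, 121), (150, 120), (156, 130), (162, 123), (168, 115), (174, 116)]
```

The house, the tin and the bench bracket show zero shift. The hammer's apparent shift can only be the arm's shadow or occlusion, since the arm stayed well above it. The dark 32 mm hole is centred at about −27°, on the pointer axis.

```bash
python3 -c "
from rig import *
print(sign_off())"
```

```text
the job is handed in; nothing more can be done
None
```

The job is handed in: the 32 mm hole is centred over the opening at the pointer to within about half a millimetre by my camera measurements, the house didn't move, and the arm touched nothing but the tab.

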